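# Ready the block warmer for loading: right the fallen bottle, hold the lid open

## Task

A colleague is about to load the block warmer from the drip tray. Stand the bottle that has fallen over in the tray upright again, in the gap between its neighbours in the row, and let go of it; then lift the warmer's lid and hold it 50 degrees open (to within about 5 degrees), finishing while you still hold it there, because it falls shut by itself. Do not knock over or shove the other bottles and glassware.

Things in the scene. Friction and masses are not known exactly. Their poses are not given: they have to be found in the camera images.
- tray: grey fixed drip tray, 110 (x) x 360 (y) x 10 mm, floor and rim 4 mm thick (inside 102 x 352 mm, floor 4 mm above the bench); origin at the centre of its underside, y along the row of bottles. The gap for the fallen bottle lies between neighbour_1 (towards -y) and neighbour_2 (towards +y), on the tray's lengthwise centre line.
- bottle_center (a point): centre of the fallen bottle, on its axis, 53 mm above its base; its z axis points from base to cap. It is a square white plastic bottle with a round grey screw cap: body 46 x 46 x 75 mm, cap 30 mm across from 81 to 106 mm up, 106 mm tall in all, 0.15 kg. It starts lying on a flat side on the tray floor, about lengthwise, with its cap towards the tray's -y end; its axis is then 23 mm above the tray floor.
- bottle_cap (a point): centre of the fallen bottle's cap, on its axis, 93.5 mm above its base; cap radius 15 mm, 25 mm long; a good place to grip
- bottle: the fallen bottle itself; origin at the centre of its base, z towards the cap
- neighbour_1: square white plastic bottle with a round grey screw cap: body 46 x 46 x 75 mm, cap 30 mm across from 81 to 106 mm up, 106 mm tall in all, 0.15 kg; stands upright in the tray's row, origin at the centre of its base; leave alone
- neighbour_2: square white plastic bottle with a round grey screw cap: body 46 x 46 x 75 mm, cap 30 mm across from 81 to 106 mm up, 106 mm tall in all, 0.15 kg; stands upright in the tray's row, origin at the centre of its base; leave alone
- neighbour_3: square white plastic bottle with a round grey screw cap: body 46 x 46 x 75 mm, cap 30 mm across from 81 to 106 mm up, 106 mm tall in all, 0.15 kg; stands upright in the tray's row, origin at the centre of its base; leave alone
- warmer: white fixed block warmer, an open box 200 (x) x 220 (y) x 110 mm high with a blue front panel; front faces its -x; origin at the centre of its underside
- lid (a joint): opening angle of the warmer's lid in rad: 0 shut, 0.873 is 50 degrees, stop at 1.35. Hinged along the warmer's rear (+x) top edge, the front edge swings up. Falls shut from any angle; no spring, hardly any friction.
- lid_hinge (a point): point on the hinge line, mid-width, 110 mm above the bench; the hinge line runs along the warmer's y axis
- lid_bar (a point): middle of the lid's steel bar handle, 12 mm thick and 100 mm long, parallel to the hinge; it stands 42 mm forward of the lid's front edge (36 mm clear between), 242 mm forward of the hinge line and 10 mm above it when shut (120 mm above the bench). It can be pinched from above with a finger before and behind it, and turns between the fingers. The lid weighs about 0.5 kg: lifting at the bar takes about 2 to 3 N.
- beaker: glass beaker, 66 mm across, 85 mm tall, origin at the centre of its underside; leave alone
- amber_bottle: round amber glass bottle, 52 mm across, 110 mm tall, origin at the centre of its underside; leave alone
- jar: round white jar with a red cap, 64 mm across, 100 mm tall, origin at the centre of its underside; leave alone
Mind the look-alikes: they are no part of the job. What is shaped like the bottle but blue or purple is not meant.

How it is judged:
By the outcome, as a careful person would: the job done as asked, in the order asked, and still so for the second after the job is handed in, while the arm keeps its last pose, push and grip.
It also fails if it takes over 64 s, if anything falls off the work surface, if the arm or the gripper's body presses on something with over 40 N, if the wrist force passes 120 N, or if a joint passes its speed limit or range.

## Robot

A 7-joint arm with a two-finger parallel gripper is mounted at the origin on the work surface. World frame = base frame: x ahead of the robot, y to its left, z up, the work surface at z = 0. Lengths are in m, angles in rad, forces in N, time in s.
With the tool pointing down it reaches from about 0.4 to 0.875 m from the base axis. Payload 19.3 kg.
Tool frame: the origin (TCP) lies at the very end of the fingers, on their centre line; the grasp point (between the pads) lies 19 mm behind it; z points along the fingers, y is the line along which they close (so a half turn about z gives the same grasp; the last joint's range is limited). The gripper opens to 85 mm and grips with 20 to 120 N. Pads are 22 mm wide; open, the fingers measure 114 mm over their backs; the gripper's body (76 mm by 85 mm) begins 54 mm behind the grasp point. The pads swing forward as they close: fully open they stand 13 mm farther back than shut.
Start: joints at [-1.412, 0.521, -0.036, 1.599, 0.021, 1.021, -0.113], TCP at [0.142, 0.609, 0.203] pointing down, gripper open.
Joint ranges: [-2.91, 2.91], [-0.3, 2.13], [-1.5, 1.42], [0.17, 2.43], [-1.26, 4.41], [0.16, 1.93], [-2.52, 2.52]. Speed limits (rad/s): [1.89, 1.89, 2.39, 2.39, 3.01, 3.01, 3.01].

## Interface

Orientations are given as [roll, pitch, yaw] about the fixed x, y, z axes, in that order (R = Rz(yaw) Ry(pitch) Rx(roll)).
In Python, from workcell import bot gives the robot as it stands.
- The arm moves only by the tool carry_out, never from a script. Its argument "rows" is a list that holds one entry, the list of rows, each a list of 4 numbers: the shift along the tool's x, y, z in m, then the turn about the tool's z in degrees. In form: [[[x, y, z, twist], ...]]. A call has 1 to 12 rows; each row is the pose to reach, as a shift and turn from the pose commanded when the call began, along the tool's axes at that moment; what a row does not reach only later rows make up. A row lasts 1/12 s, in which the tool goes at most 41.7 mm and 7.16 degrees, less where a joint would pass 70% of its speed; a pose out of reach is approached as far as the arm can. A call with a gripper value outside its range is refused whole. "grip" is the finger opening in m, from 0 to 0.0854, set as the call begins (left out, the last holds). The fingers move at their own pace and stop on an object; "grip_force" is the grip in N (left out, the last holds). Time passes only in rows, so rows that repeat a pose let the fingers close. It gives the time, the measured TCP pose, the force, the opening and the grip force at its end, in the units of the state.
- bot.observe(): the state, without advancing time (a new reading comes with each control period).
- bot.grab_frame(name): name is "scene" or "top" or "wrist"; returns a dict with "pixels" (400x640x3 uint8, red, green, blue), "K" (3x3 intrinsics, pixels), "pose" (4x4, takes a point from camera to world coordinates). Camera axes: x right, y down, z forward; pixel columns grow to the right and rows downward; lengths in m; the calibration is good to about 2 mm. The wrist camera is an equidistant fisheye: a pixel r from the principal point sees the ray r / f radians off the axis. A picture is of the moment at which its call begins. There is no depth.
- bot.job_done(): hands the job in; it is judged then, once.
Trained networks look in a picture, given as the dict that the camera call returned (one of the last four; its "shot" number tells which), for a name from the list of things; names that differ only in an ending like _2 or _b are one class to them, and where a whole thing is asked for, a point or a joint stands for the part that bears it (a point fixed in the world has none). Each returns a list of dicts, best first, with "conf" (0 to 1); they miss things now and then, are a little off and sometimes report something else, mostly with a low value. They report only what shows in the picture. A call takes as long as a camera call. They do not tell look-alikes from the thing itself.
- bot.look_for(picture, label): "position" ([column, row] in pixels, amid what is visible of it).
- bot.regions_of(picture, label): "region" (400x640 bool, what is visible of it) and "position" ([column, row] in pixels, amid what is visible of it).
- bot.spot_point(picture, label): "position" ([column, row] in pixels: a listed point, or the origin of a listed thing).
The state is a dict: "clock": time; "qpos": joint angles; "qd": joint speeds; "joint_efforts": joint torques, N m; "position": TCP position; "tool_rot": TCP orientation; "force": force on the tool from outside, world axes, zero at the start; "moment": the same for the moment, N m; "grip_width": finger opening in m; "finger_force": force on a finger pad.
Only numpy, scipy, OpenCV 4.12 (cv2) and the standard library are available. Lean on these libraries where they do the work, as an engineer would, in place of code of your own. Each camera call takes 0.05 s, during which the arm holds its last target. There are 200 camera calls.

## Working session

There is one attempt and no reset: what is moved stays moved. The work goes in short steps, Python scripts to look and compute and a tool call to move; the robot and the scene stay as the last step left them, time stands still between calls to the robot, and variables do not carry over. Pictures are saved under pics/ and viewed, at most 10 in all, crops included, and the job is handed in when it is done.

Besides the shell and the picture viewer there is one more tool, called after ">>>" as name([rows], argument=value, ...), one row to a line, values as JSON. carry_out: Moves the arm, as the interface text tells. Its arguments: {"type":"object","properties":{"rows":{"type":"array","items":{"type":"array","items":{"type":"array","items":{"type":"number"}}}},"grip":{"type":"number"},"grip_force":{"type":"number"}},"required":["rows"]}

```bash
mkdir -p pics; cat > h.py <<'E'
import numpy as np, cv2
from workcell import bot
def save(f,n): cv2.imwrite('pics/'+n,f['pixels'][:,:,::-1])
def plane(f,px,z):
    K,T=f['K'],np.array(f['pose']); d=T[:3,:3]@np.linalg.solve(K,[px[0],px[1],1.]); o=T[:3,3]
    return o+d*(z-o[2])/d[2]
E
python3 - <<'E'
from h import *
print({k:np.round(v,3) for k,v in bot.observe().items()})
for n in ['scene','top']:
    f=bot.grab_frame(n); save(f,n+'0.png'); print(n,np.round(f['pose'],3).tolist(),f['K'].tolist())
    for l,z in [('bottle_center',.027),('bottle_cap',.027),('bottle',.027),('neighbour_1',.004),('tray',0),('warmer',0),('lid_hinge',.11),('lid_bar',.12),('beaker',0),('amber_bottle',0),('jar',0)]:
        for r in bot.spot_point(f,l): print(l,round(r['conf'],2),np.round(r['position']),np.round(plane(f,r['position'],z),3))
E
```

```text
{'clock': np.float64(0.0), 'qpos': array([-1.412,  0.522, -0.036,  1.6  ,  0.021,  1.021, -0.113]), 'qd': array([-0.   , -0.001,  0.   ,  0.002, -0.001,  0.   , -0.   ]), 'joint_efforts': array([-1.0000e-03, -9.2711e+01,  1.9790e+00, -3.6993e+01,  1.8000e-02,
        8.0000e-03,  0.0000e+00]), 'position': array([0.142, 0.608, 0.203]), 'tool_rot': array([-3.14 ,  0.   ,  2.913]), 'force': array([-0.223,  0.24 ,  0.325]), 'moment': array([-0.02 ,  0.039, -0.004]), 'finger_force': np.float64(0.0), 'grip_width': np.float64(0.086)}
scene [[-0.323, 0.725, -0.608, 1.241], [0.946, 0.244, -0.212, 0.246], [-0.006, -0.644, -0.765, 1.056], [0.0, 0.0, 0.0, 1.0]] [[394.5655740805335, 0.0, 320.99126787310144], [0.0, 394.5655740805335, 200.80402118449877], [0.0, 0.0, 1.0]]
bottle_center 0.92 [252. 224.] [ 0.589 -0.22   0.027]
bottle_center 0.91 [231. 179.] [ 0.429 -0.38   0.027]
bottle_center 0.88 [266. 187.] [ 0.426 -0.242  0.027]
bottle_center 0.76 [259. 139.] [ 0.202 -0.374  0.027]
bottle_cap 0.89 [229. 188.] [ 0.468 -0.365  0.027]
bottle_cap 0.87 [239. 223.] [ 0.598 -0.262  0.027]
bottle_cap 0.8
[... 1413 characters left out ...]
438. 227.] [ 0.378 -0.394  0.027]
bottle 0.8 [368. 166.] [ 0.581 -0.174  0.027]
bottle 0.77 [392. 200.] [ 0.469 -0.249  0.027]
bottle 0.67 [333. 167.] [ 0.582 -0.058  0.027]
neighbour_1 0.7 [350. 172.] [ 0.568 -0.117  0.004]
neighbour_1 0.59 [418. 161.] [ 0.601 -0.345  0.004]
neighbour_1 0.59 [344. 107.] [ 0.792 -0.104  0.004]
neighbour_1 0.54 [332. 166.] [ 0.59  -0.055  0.004]
tray 0.88 [377. 164.] [ 0.594 -0.208  0.   ]
warmer 0.71 [242. 164.] [0.605 0.245 0.   ]
lid_hinge 0.86 [230. 126.] [0.701 0.259 0.11 ]
lid_bar 0.6 [238. 205.] [0.457 0.234 0.12 ]
beaker 0.74 [330. 223.] [ 0.401 -0.043  0.   ]
amber_bottle 0.87 [293. 105.] [0.806 0.07  0.   ]
jar 0.8 [345. 108.] [ 0.79  -0.108  0.   ]
```

View pics/top0.png

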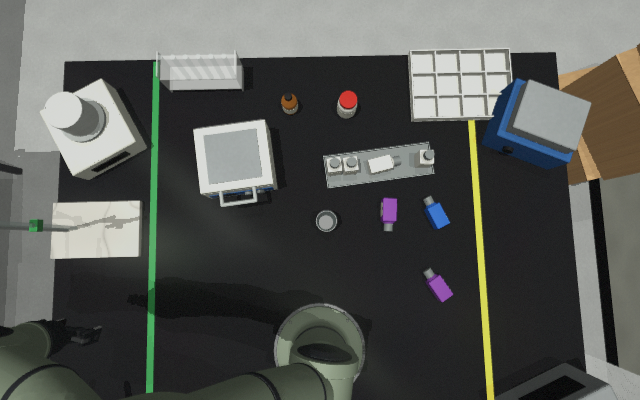

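View pics/scene0.png

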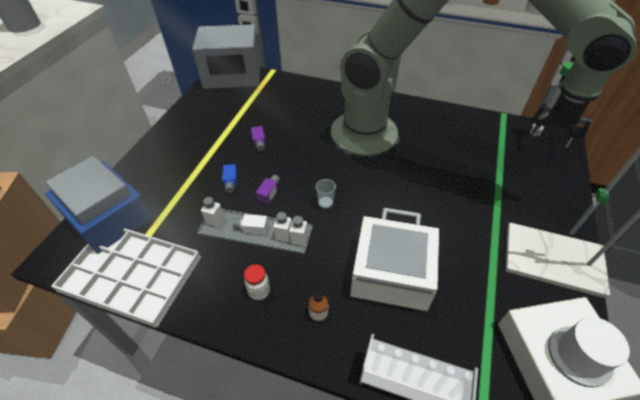

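The fallen white bottle lies in the tray at top (382,163). The look-alikes are purple at (389,212) and (438,285) and blue at (435,212), all outside the tray. The standing white bottles at (335,164), (351,163) and (428,157) are its neighbours. I choose the white lying one. I'll move above it and check with a close crop.

>>> carry_out([
  [[-0.4,-0.24,-0.05,40],[-0.4,-0.24,-0.05,40],[-0.4,-0.24,-0.05,40],[-0.4,-0.24,-0.05,40],[-0.4,-0.24,-0.05,40],[-0.4,-0.24,-0.05,40],[-0.4,-0.24,-0.05,40],[-0.4,-0.24,-0.05,40],[-0.4,-0.24,-0.05,40],[-0.4,-0.24,-0.05,40],[-0.4,-0.24,-0.05,40],[-0.4,-0.24,-0.05,40]],
], grip=0.06)

```text
clock: 2.2
position: [0.4812, 0.2788, 0.2543]
tool_rot: [3.14, 0.002, 2.208]
force: [0.7, -1.2, -0.2]
grip_width: 0.0604
finger_force: 0.0
```

```bash
cat >> h.py <<'E'
def st():
    s=bot.observe(); print({k:np.round(s[k],3).tolist() for k in ['clock','position','tool_rot','force','grip_width','finger_force','qpos']}); return s
def wplane(f,px,z):
    K,T=f['K'],np.array(f['pose']); u=(px[0]-K[0,2])/K[0,0]; v=(px[1]-K[1,2])/K[1,1]; r=np.hypot(u,v)
    d=T[:3,:3]@np.array([np.sin(r)*u/r,np.sin(r)*v/r,np.cos(r)]); o=T[:3,3]
    return o+d*(z-o[2])/d[2]
def totool(dxyz,s=None):
    from scipy.spatial.transform import Rotation as R
    s=s or bot.observe(); return R.from_euler('xyz',s['tool_rot']).inv().apply(dxyz)
E
python3 - <<'E'
from h import *
s=st()
f=bot.grab_frame('top')
for l,z in [('tray',.01),('bottle_center',.05)]:
  for r in bot.regions_of(f,l):
    ys,xs=np.nonzero(r['region']); P=np.array([plane(f,(x,y),z)[:2] for x,y in zip(xs,ys)],np.float32)
    print(l,round(r['conf'],2),r['position'],cv2.minAreaRect(P))
print('to (.57,-.23,.27):',totool(np.array([.57,-.23,.27])-s['position']))
E
```

```text
{'clock': 2.2, 'position': [0.481, 0.279, 0.254], 'tool_rot': [3.14, 0.002, 2.208], 'force': [0.654, -1.175, -0.207], 'grip_width': 0.06, 'finger_force': 0.0, 'qpos': [-0.826, 0.367, 0.259, 1.735, -0.103, 1.052, 0.104]}
tray 0.83 [382.2, 170.3] ((0.5889374017715454, -0.21006199717521667), (0.11432535201311111, 0.359316885471344), 6.227838039398193)
bottle_center 0.96 [435.3, 216.3] ((0.42237353324890137, -0.37580427527427673), (0.10669533163309097, 0.05992334708571434), 27.978078842163086)
bottle_center 0.82 [384.8, 211.5] ((0.42097008228302, -0.22802996635437012), (0.050932131707668304, 0.1056453138589859), 87.26022338867188)
bottle_center 0.79 [437.4, 286.6] ((0.2002941220998764, -0.3678778111934662), (0.11206662654876709, 0.05117752403020859), 33.72245407104492)
bottle_center 0.68 [379.3, 165.0] ((0.5847099423408508, -0.22082620859146118), (0.05441831052303314, 0.11345131695270538), 11.274968147277832)
bottle_center 0.52 [348.2, 166.2] ((0.5818654894828796, -0.11184745281934738), (0.05916452780365944, 0.05325505882501602), 5.037391185760498)
to (.57,-.23,.27): [-0.46073805 -0.23348379 -0.01571576]
```

>>> carry_out([
  [[-0.46,-0.23,-0.015,25],[-0.46,-0.23,-0.015,25],[-0.46,-0.23,-0.015,25],[-0.46,-0.23,-0.015,25],[-0.46,-0.23,-0.015,25],[-0.46,-0.23,-0.015,25],[-0.46,-0.23,-0.015,25],[-0.46,-0.23,-0.015,25],[-0.46,-0.23,-0.015,25],[-0.46,-0.23,-0.015,25],[-0.46,-0.23,-0.015,25],[-0.46,-0.23,-0.015,25]],
])

```text
clock: 3.35
position: [0.5669, -0.2076, 0.2678]
tool_rot: [3.141, -0.001, 1.781]
force: [0.3, 0.9, -0.1]
grip_width: 0.0599
finger_force: 0.0
```

>>> carry_out([
  [[0,0,0,0],[0,0,0,0],[0,0,0,0]],
])

```text
clock: 3.6
position: [0.5667, -0.2059, 0.2675]
tool_rot: [-3.141, -0.001, 1.78]
force: [0.3, 1.3, -0.9]
grip_width: 0.0599
finger_force: 0.0
```

```bash
python3 - <<'E'
from h import *
s=st()
f=bot.grab_frame('wrist'); save(f,'w1.png'); print(np.round(f['pose'],3).tolist(),f['K'].tolist())
for l,z in [('bottle_center',.027),('bottle_cap',.027),('bottle',.027),('neighbour_1',.004),('tray',0),('jar',0)]:
  for r in bot.spot_point(f,l): print(l,round(r['conf'],2),np.round(r['position']),np.round(wplane(f,r['position'],z),3))
E
```

```text
{'clock': 3.6, 'position': [0.567, -0.206, 0.267], 'tool_rot': [-3.141, -0.001, 1.78], 'force': [0.254, 1.304, -0.891], 'grip_width': 0.06, 'finger_force': 0.0, 'qpos': [-0.082, 0.466, 0.489, 1.601, -0.235, 1.134, 0.671]}
[[0.978, 0.197, 0.064, 0.55], [0.207, -0.93, -0.304, -0.128], [-0.001, 0.31, -0.951, 0.438], [0.0, 0.0, 0.0, 1.0]] [[309.70691628693146, 0.0, 323.4861601116687], [0.0, 309.70691628693146, 196.59538532905674], [0.0, 0.0, 1.0]]
bottle_center 0.76 [217. 250.] [ 0.432 -0.38   0.027]
bottle_center 0.73 [220. 161.] [ 0.425 -0.238  0.027]
bottle_center 0.73 [101. 217.] [ 0.205 -0.376  0.027]
bottle_center 0.65 [338. 180.] [ 0.591 -0.231  0.027]
bottle_center 0.59 [478. 130.] [ 0.774 -0.115  0.027]
bottle_cap 0.95 [337. 206.] [ 0.599 -0.269  0.027]
bottle_cap 0.91 [192. 148.] [ 0.38  -0.227  0.027]
bottle_cap 0.76 [242. 246.] [ 0.472 -0.364  0.027]
bottle_cap 0.61 [119. 207.] [ 0.249 -0.348  0.027]
bottle_cap 0.19 [336. 180.] [ 0.59  -0.233  0.027]
bottle 0.95 [186. 254.] [ 0.38  -0.402  0.027]
bottle 0.88 [338. 142.] [ 0.58  -0.18   0.027]
bottle 0.74 [255. 168.] [ 0.477 -0.239  0.027]
bottle 0.62 [ 86. 224.] [ 0.164 -0.402  0.027]
neighbour_1 0.77 [327. 250.] [ 0.602 -0.352  0.004]
neighbour_1 0.75 [349.  91.] [ 0.582 -0.11   0.004]
neighbour_1 0.61 [357.  56.] [ 0.582 -0.058  0.004]
jar 0.95 [479. 130.] [ 0.79  -0.114  0.   ]
```

View pics/w1.png

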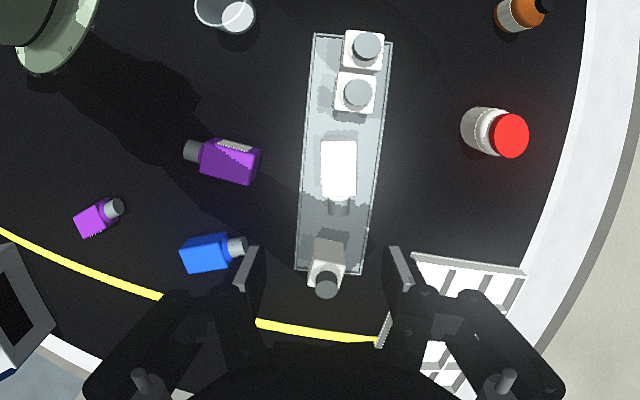

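The close view confirms it: the white bottle lies at (338,170) with its cap at (337,206), inside the tray between the neighbours at (327,260) and (355,92). The purple and blue ones lie outside the tray. I'll descend over the cap.

>>> carry_out([
  [[-0.0685,0.019,0.04,0],[-0.0685,0.019,0.08,0],[-0.0685,0.019,0.12,0],[-0.0685,0.019,0.15,0],[-0.0685,0.019,0.15,0],[-0.0685,0.019,0.15,0],[-0.0685,0.019,0.15,0],[-0.0685,0.019,0.15,0]],
], grip=0.055, grip_force=20)

```text
clock: 4.62
position: [0.6004, -0.2707, 0.1207]
tool_rot: [3.139, 0.002, 1.779]
force: [1.4, -0.5, 1.2]
grip_width: 0.0551
finger_force: 0.0
```

```bash
python3 - <<'E'
from h import *
s=st()
f=bot.grab_frame('wrist'); save(f,'w2.png')
for l,z in [('bottle_center',.027),('bottle_cap',.027),('bottle',.027),('neighbour_1',.004)]:
  for r in bot.spot_point(f,l)[:5]: print(l,round(r['conf'],2),np.round(r['position']),np.round(wplane(f,r['position'],z),3))
E
```

```text
{'clock': 4.617, 'position': [0.6, -0.271, 0.121], 'tool_rot': [3.139, 0.002, 1.779], 'force': [1.395, -0.469, 1.191], 'grip_width': 0.055, 'finger_force': 0.0, 'qpos': [0.071, 0.705, 0.419, 1.597, -0.341, 0.91, 0.82]}
bottle_center 0.76 [152. 256.] [ 0.433 -0.383  0.027]
bottle_center 0.74 [147. 120.] [ 0.423 -0.238  0.027]
bottle_center 0.58 [ 26. 208.] [ 0.21  -0.376  0.027]
bottle_center 0.55 [326. 144.] [ 0.594 -0.231  0.027]
bottle_cap 0.93 [322. 185.] [ 0.598 -0.268  0.027]
bottle_cap 0.67 [180. 247.] [ 0.468 -0.361  0.027]
bottle_cap 0.64 [ 37. 194.] [ 0.243 -0.349  0.027]
bottle_cap 0.63 [118. 109.] [ 0.386 -0.23   0.027]
bottle_cap 0.61 [322. 141.] [ 0.59  -0.229  0.027]
bottle 0.97 [ 10. 221.] [ 0.157 -0.41   0.027]
bottle 0.78 [200. 126.] [ 0.48  -0.236  0.027]
bottle 0.69 [122. 262.] [ 0.388 -0.404  0.027]
bottle 0.61 [322.  80.] [ 0.58  -0.178  0.027]
neighbour_1 0.92 [309. 256.] [ 0.602 -0.352  0.004]
neighbour_1 0.79 [342.  14.] [ 0.584 -0.111  0.004]
```

View pics/w2.png

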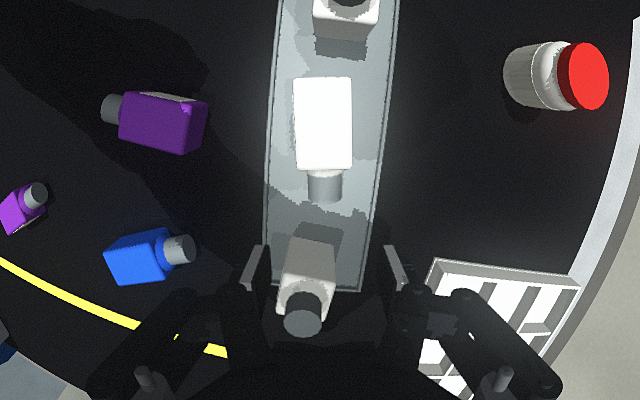

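The cap at (322,185) is centred between the fingers and neighbour_1 at (305,300) is clear behind. Next I'll descend and grip.

>>> carry_out([
  [[0,0,0.025,0],[0,0,0.05,0],[0,0,0.075,0],[0,0,0.095,0],[0,0,0.105,0],[0,0,0.107,0],[0,0,0.107,0],[0,0,0.107,0]],
])

```text
clock: 5.53
position: [0.5998, -0.271, 0.0122]
tool_rot: [3.14, 0.001, 1.778]
force: [0.4, -0.6, 0.7]
grip_width: 0.0549
finger_force: 0.0
```

>>> carry_out([
  [[0,0,0,0],[0,0,0,0],[0,0,0,0],[0,0,0,0],[0,0,0,0],[0,0,0,0],[0,0,0,0],[0,0,0,0]],
], grip=0.02)

```text
clock: 6.2
position: [0.5995, -0.2708, 0.0112]
tool_rot: [3.141, 0.001, 1.778]
force: [2.1, -0.7, 4.4]
grip_width: 0.0199
finger_force: 2.3
```

```bash
python3 - <<'E'
from h import *
f=bot.grab_frame('wrist')
g=bot.grab_frame('scene')
a=f['pixels'][60:360,170:470]; b=cv2.resize(g['pixels'][170:270,190:290],(300,300),interpolation=cv2.INTER_CUBIC)
cv2.imwrite('pics/w3.png',np.hstack([a,b])[:,:,::-1])
for l,z in [('bottle_center',.027),('bottle_cap',.027)]:
  for r in bot.spot_point(f,l)[:5]: print(l,round(r['conf'],2),np.round(r['position']),np.round(wplane(f,r['position'],z),3))
E
```

```text
bottle_center 0.82 [325. 171.] [ 0.591 -0.229  0.027]
bottle_center 0.8 [ 70. 136.] [ 0.425 -0.236  0.027]
bottle_center 0.6 [ 98. 313.] [ 0.433 -0.378  0.027]
bottle_cap 0.89 [ 36. 123.] [ 0.386 -0.231  0.027]
bottle_cap 0.64 [324. 241.] [ 0.599 -0.268  0.027]
bottle_cap 0.64 [129. 314.] [ 0.468 -0.365  0.027]
```

View pics/w3.png

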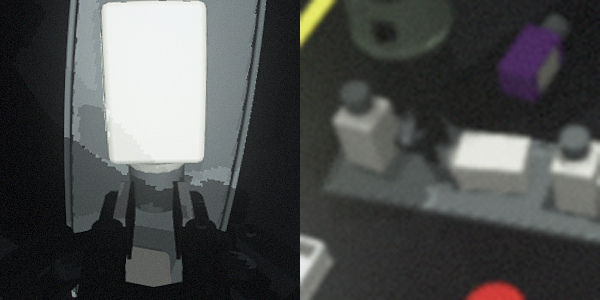

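>>> carry_out([
  [[0,0,0,0],[0,0,0,0],[0,0,0,0],[0,0,0,0]],
], grip=0.012)

```text
clock: 6.73
position: [0.5997, -0.2714, 0.0115]
tool_rot: [3.14, 0.001, 1.778]
force: [2.3, -2.9, 9.4]
grip_width: 0.0124
finger_force: 7.2
```

```bash
python3 - <<'E'
from h import *
st()
f=bot.grab_frame('wrist')
a=f['pixels'][200:340,240:410]; cv2.imwrite('pics/w4.png',cv2.resize(a,None,fx=4,fy=4,interpolation=cv2.INTER_CUBIC)[:,:,::-1])
E
```

```text
{'clock': 6.733, 'position': [0.6, -0.271, 0.011], 'tool_rot': [3.14, 0.001, 1.778], 'force': [2.316, -2.944, 9.446], 'grip_width': 0.012, 'finger_force': 7.171, 'qpos': [0.113, 0.844, 0.352, 1.643, -0.399, 0.724, 0.865]}
```

View pics/w4.png

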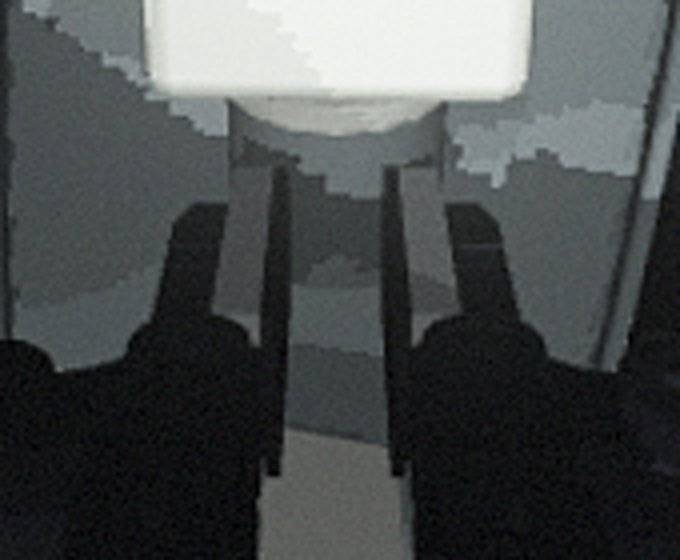

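The pads appear to sit on top of the cap rather than around it: the cap edges show outside both fingers. I'll check this by projecting points.

```bash
python3 - <<'E'
from h import *
f=bot.grab_frame('wrist')
K,T=f['K'],np.linalg.inv(f['pose'])
def pr(p):
    c=T[:3,:3]@p+T[:3,3]; r=np.hypot(c[0],c[1]); a=np.arctan2(r,c[2])
    return (np.round(np.array([K[0,2]+K[0,0]*a*c[0]/r,K[1,2]+K[1,1]*a*c[1]/r])-[240,200])*4).tolist()
P=np.array([.5997,-.2714,.0115]); tx=np.array([-.206,.978,0]); ty=np.array([.978,.206,0])
for dz in [0,.01,.02,.03,.04,.05]:
    print('finger front inner edge z+',dz,pr(P+.011*tx+.006*ty+[0,0,dz]),pr(P+.011*tx-.006*ty+[0,0,dz]))
for z in (.012,.027,.042): print('axis at cap root/tip, z',z,[pr(np.array([.599,-.268,z])+s*tx) for s in (.0125,-.0125)])
print('cap sides at root',[pr(np.array([.599,-.268,.027])+.0125*tx+s*ty) for s in (.015,-.015)])
E
```

```text
finger front inner edge z+ 0 [376.0, 68.0] [296.0, 68.0]
finger front inner edge z+ 0.01 [380.0, 96.0] [292.0, 96.0]
finger front inner edge z+ 0.02 [384.0, 124.0] [292.0, 124.0]
finger front inner edge z+ 0.03 [384.0, 160.0] [288.0, 160.0]
finger front inner edge z+ 0.04 [388.0, 196.0] [288.0, 196.0]
finger front inner edge z+ 0.05 [392.0, 236.0] [284.0, 236.0]
axis at cap root/tip, z 0.012 [[336.0, 40.0], [336.0, 192.0]]
axis at cap root/tip, z 0.027 [[336.0, 80.0], [336.0, 240.0]]
axis at cap root/tip, z 0.042 [[336.0, 124.0], [336.0, 296.0]]
cap sides at root [[448.0, 76.0], [224.0, 76.0]]
```

>>> carry_out([
  [[0,0,0,0],[0,0,0,0],[0,0,0,0],[0,0,0,0],[0,0,0.004,0],[0,0,0.008,0],[0,0,0.012,0],[0,0,0.012,0]],
], grip=0.05)

```text
clock: 7.5
position: [0.5986, -0.2703, -0.0023]
tool_rot: [-3.14, -0.001, 1.778]
force: [-0.5, 1.0, -0.7]
grip_width: 0.0501
finger_force: 0.0
```

```bash
python3 - <<'E'
from h import *
s=st()
f=bot.grab_frame('wrist'); g=bot.grab_frame('scene'); np.save('s.npy',g['pixels'])
a=cv2.resize(f['pixels'][200:340,230:420],None,fx=2,fy=2,interpolation=cv2.INTER_CUBIC); b=cv2.resize(g['pixels'][185:255,200:295],None,fx=4,fy=4,interpolation=cv2.INTER_CUBIC)
cv2.imwrite('pics/w5.png',np.hstack([a,b])[:,:,::-1])
K,T=g['K'],np.linalg.inv(g['pose'])
for dz in (0,.03): 
  c=T@np.r_[s['position']+[0,0,dz],1]; print('tcp in scene crop',((K@c[:3]/c[2])[:2]-[200,185])*4+[380,0])
E
```

```text
{'clock': 7.5, 'position': [0.599, -0.27, -0.002], 'tool_rot': [-3.14, -0.001, 1.778], 'force': [-0.482, 0.98, -0.715], 'grip_width': 0.05, 'finger_force': 0.0, 'qpos': [0.118, 0.863, 0.343, 1.647, -0.405, 0.705, 0.87]}
tcp in scene crop [532.73876609 171.61492941]
tcp in scene crop [526.6158908 149.8532195]
```

View pics/w5.png

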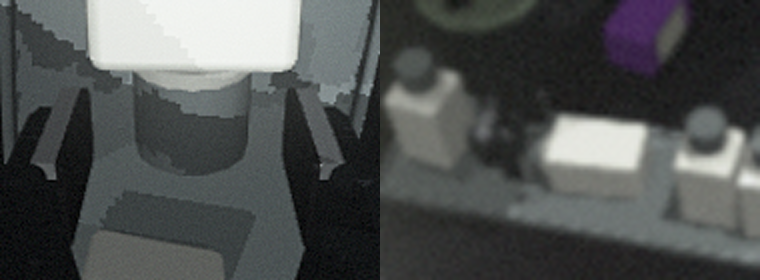

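Contact-free with the TCP reading below the tray floor: the real fingertips end roughly 30 mm short of the stated TCP. The cap is centred between the fingers. I'll descend further while watching the force.

>>> carry_out([
  [[0,0,0.004,0],[0,0,0.008,0],[0,0,0.011,0],[0,0,0.014,0],[0,0,0.014,0],[0,0,0.014,0]],
])

```text
clock: 8.1
position: [0.599, -0.2706, -0.0153]
tool_rot: [-3.141, -0.0, 1.778]
force: [0.3, 0.1, 0.6]
grip_width: 0.05
finger_force: 0.0
```

>>> carry_out([
  [[0,0,0,0],[0,0,0,0],[0,0,0,0],[0,0,0,0],[0,0,0,0],[0,0,0,0]],
], grip=0.022)

```text
clock: 8.6
position: [0.5993, -0.2707, -0.0149]
tool_rot: [3.141, 0.0, 1.778]
force: [-0.1, -0.7, 2.7]
grip_width: 0.0295
finger_force: 20.7
```

Gripped at 29.5 mm, which is the cap's diameter. I'll lift slowly while drifting to the gap centre and see how the bottle hangs.

>>> carry_out([
  [[0,0,-0.008,0],[0.002,0,-0.016,0],[0.005,0,-0.024,0],[0.008,0,-0.032,0],[0.012,0,-0.04,0],[0.016,0,-0.048,0],[0.02,0,-0.056,0],[0.025,0,-0.064,0],[0.03,0,-0.072,0],[0.035,0,-0.08,0],[0.038,0,-0.088,0],[0.038,0,-0.088,0]],
])

```text
clock: 9.6
position: [0.5921, -0.2328, 0.0747]
tool_rot: [3.14, 0.001, 1.779]
force: [0.4, 0.1, -1.2]
grip_width: 0.0292
finger_force: 20.3
```

```bash
python3 - <<'E'
from h import *
s=st()
f=bot.grab_frame('wrist'); g=bot.grab_frame('scene')
a=f['pixels'][60:340,200:450]; b=cv2.resize(g['pixels'][165:255,195:315],None,fx=280/90,fy=280/90,interpolation=cv2.INTER_CUBIC)
cv2.imwrite('pics/w6.png',np.hstack([a,b])[:,:,::-1])
E
```

```text
{'clock': 9.6, 'position': [0.592, -0.233, 0.075], 'tool_rot': [3.14, 0.001, 1.779], 'force': [0.406, 0.125, -1.182], 'grip_width': 0.029, 'finger_force': 20.318, 'qpos': [0.026, 0.731, 0.396, 1.687, -0.369, 0.796, 0.8]}
```

View pics/w6.png

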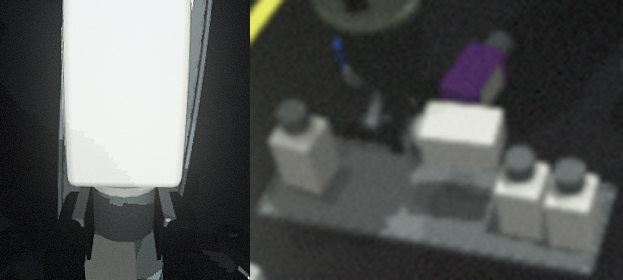

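The bottle stays level in the grip at 20 N. I'll move back and lower it, then loosen the grip in small steps so that the base swings down gently onto the tray floor.

>>> carry_out([
  [[-0.015,0,0,0],[-0.03,0,0,0],[-0.03,0,0.012,0],[-0.03,0,0.024,0],[-0.03,0,0.036,0],[-0.03,0,0.048,0],[-0.03,0,0.05,0],[-0.03,0,0.05,0]],
])

```text
clock: 10.37
position: [0.5969, -0.2622, 0.0215]
tool_rot: [-3.14, -0.001, 1.779]
force: [0.3, -0.0, -1.5]
grip_width: 0.0291
finger_force: 20.2
```

>>> carry_out([
  [[0,0,0,0],[0,0,0,0],[0,0,0,0]],
], grip=0.0285)

```text
clock: 10.62
position: [0.5979, -0.2629, 0.0235]
tool_rot: [3.141, 0.0, 1.778]
force: [0.8, -0.9, -3.0]
grip_width: 0.0292
finger_force: 20.2
```

>>> carry_out([
  [[0,0,0,0],[0,0,0,0],[0,0,0,0]],
], grip=0.029)

```text
clock: 10.87
position: [0.5976, -0.2628, 0.0232]
tool_rot: [3.141, 0.0, 1.778]
force: [0.1, 0.8, -1.6]
grip_width: 0.0291
finger_force: 20.2
```

>>> carry_out([
  [[0,0,0,0],[0,0,0,0],[0,0,0,0]],
], grip=0.0294)

```text
clock: 11.12
position: [0.5975, -0.2628, 0.0229]
tool_rot: [-3.142, -0.0, 1.778]
force: [0.6, 0.6, -1.3]
grip_width: 0.0296
finger_force: 12.7
```

>>> carry_out([
  [[0,0,0,0],[0,0,0,0],[0,0,0,0]],
], grip=0.0297)

```text
clock: 11.37
position: [0.5976, -0.2627, 0.0229]
tool_rot: [3.142, -0.0, 1.778]
force: [0.2, 0.8, -1.4]
grip_width: 0.03
finger_force: 5.5
```

```bash
python3 - <<'E'
from h import *
s=st()
f=bot.grab_frame('wrist')
for l in ['bottle_center','bottle']:
  for r in bot.regions_of(f,l):
    ys,xs=np.nonzero(r['region']); 
    if abs(np.mean(xs)-320)<60: print(l,round(r['conf'],2),xs.min(),xs.max(),ys.min(),ys.max())
E
```

```text
{'clock': 11.367, 'position': [0.598, -0.263, 0.023], 'tool_rot': [3.142, -0.0, 1.778], 'force': [0.208, 0.803, -1.425], 'grip_width': 0.03, 'finger_force': 5.526, 'qpos': [0.095, 0.822, 0.361, 1.655, -0.395, 0.737, 0.854]}
bottle_center 0.61 270 377 64 293
bottle_center 0.47 240 435 0 342
bottle 0.69 270 378 63 294
```

>>> carry_out([
  [[0.003,0,-0.004,0],[0.006,0,-0.008,0],[0.01,0,-0.012,0],[0.014,0,-0.016,0],[0.018,0,-0.02,0],[0.022,0,-0.024,0],[0.026,0,-0.028,0],[0.03,0,-0.032,0],[0.033,0,-0.035,0],[0.033,0,-0.035,0],[0.033,0,-0.035,0]],
])

```text
clock: 12.43
position: [0.5911, -0.2306, 0.0583]
tool_rot: [3.141, 0.001, 1.778]
force: [-0.0, -1.5, 2.7]
grip_width: 0.0298
finger_force: 5.8
```

```bash
python3 - <<'E'
from h import *
s=st()
f=bot.grab_frame('wrist'); g=bot.grab_frame('scene')
a=f['pixels'][60:340,200:450]; b=cv2.resize(g['pixels'][165:255,195:315],None,fx=280/90,fy=280/90,interpolation=cv2.INTER_CUBIC)
cv2.imwrite('pics/w7.png',np.hstack([a,b])[:,:,::-1])
E
```

```text
{'clock': 12.433, 'position': [0.591, -0.231, 0.058], 'tool_rot': [3.141, 0.001, 1.778], 'force': [-0.001, -1.474, 2.661], 'grip_width': 0.03, 'finger_force': 5.839, 'qpos': [0.028, 0.751, 0.386, 1.698, -0.38, 0.766, 0.805]}
```

View pics/w7.png

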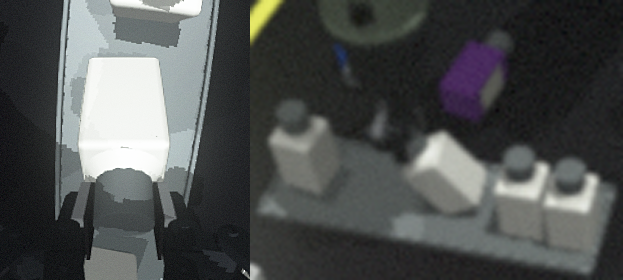

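It's about 45° up, still held by pad friction. I'll loosen a touch more so that it swings down.

>>> carry_out([
  [[0,0,-0.002,0],[0,0,-0.002,0],[0,0,-0.002,0],[0,0,-0.002,0]],
], grip=0.02985)

```text
clock: 12.87
position: [0.5906, -0.2306, 0.0598]
tool_rot: [-3.141, 0.0, 1.778]
force: [-0.6, -0.6, 0.6]
grip_width: 0.0301
finger_force: 2.4
```

```bash
cat > tilt.py <<'E'
from h import *
s=st()
f=bot.grab_frame('wrist')
for l in ['bottle_center','bottle']:
  for r in bot.regions_of(f,l):
    ys,xs=np.nonzero(r['region']); 
    if abs(np.mean(xs)-320)<60: print(l,round(r['conf'],2),xs.min(),xs.max(),ys.min(),ys.max())
for l in ['bottle_center','bottle','bottle_cap']: print(l,[np.round(r['position']).tolist() for r in bot.spot_point(f,l) if abs(r['position'][0]-320)<50])
E
python3 tilt.py
```

```text
{'clock': 12.867, 'position': [0.591, -0.231, 0.06], 'tool_rot': [-3.141, 0.0, 1.778], 'force': [-0.61, -0.615, 0.635], 'grip_width': 0.03, 'finger_force': 2.441, 'qpos': [0.028, 0.749, 0.388, 1.698, -0.379, 0.77, 0.804]}
bottle_center 0.93 278 369 121 297
bottle_center 0.4 284 337 305 346
bottle 0.83 278 368 120 297
bottle_center [[323.0, 204.0]]
bottle [[323.0, 146.0]]
bottle_cap [[322.0, 262.0]]
```

```bash
cat >> tilt.py <<'E'
P=s['position']; y=s['tool_rot'][2]; tx=np.array([np.cos(y),np.sin(y),0])
def sz(px):  # ray in the (tx,z) plane relative to TCP, parametrised
    a,b=wplane(f,px,0.),wplane(f,px,.15); return np.array([(a-P)@tx,0]),np.array([(b-P)@tx,.15])
def get(l): return [r['position'] for r in bot.spot_point(f,l) if abs(r['position'][0]-320)<50 and r['conf']>.4][0]
a,b=sz(get('bottle_cap')); z=.15*(0-a[0])/(b[0]-a[0]); cap=np.array([0,z]); print('cap z if at s=0',z)
for l,d in [('bottle',.0935),('bottle_center',.0405)]:
    a,b=sz(get(l)); t=np.linspace(-.5,1.2,400); q=a+t[:,None]*(b-a); e=np.hypot(*(q-cap).T)-d
    for i in np.nonzero(np.diff(np.sign(e)))[0]: print(l,q[i].round(4),'tilt from vertical',np.degrees(np.arctan2(q[i][0],cap[1]-q[i][1])).round(1))
E
python3 tilt.py
```

```text
{'clock': 13.167, 'position': [0.591, -0.23, 0.06], 'tool_rot': [-3.141, -0.0, 1.778], 'force': [0.338, 0.074, -0.197], 'grip_width': 0.03, 'finger_force': 2.435, 'qpos': [0.028, 0.749, 0.388, 1.698, -0.379, 0.77, 0.804]}
bottle 0.84 278 369 121 297
bottle_center [[325.0, 204.0]]
bottle [[322.0, 146.0]]
bottle_cap [[322.0, 262.0]]
cap z if at s=0 0.09344772164516506
bottle [0.0454 0.0113] tilt from vertical 28.9
bottle [0.0681 0.157 ] tilt from vertical 133.0
bottle_center [0.0178 0.0567] tilt from vertical 25.9
bottle_center [0.0367 0.1097] tilt from vertical 113.9
```

The estimated tilt is about 28° from vertical, with the base corner resting on the tray floor. I'll swing the cap in an arc over that corner.

>>> carry_out([
  [[0.005,0,-0.002,0],[0.01,0,-0.0035,0],[0.015,0,-0.005,0],[0.02,0,-0.006,0],[0.025,0,-0.0065,0],[0.03,0,-0.0065,0],[0.035,0,-0.006,0],[0.04,0,-0.005,0],[0.045,0,-0.004,0],[0.048,0,-0.003,0],[0.048,0,-0.003,0],[0.048,0,-0.003,0]],
])

```text
clock: 14.62
position: [0.5808, -0.1834, 0.0628]
tool_rot: [-3.141, -0.0, 1.779]
force: [0.1, -0.3, 0.0]
grip_width: 0.0298
finger_force: 2.3
```

```bash
python3 tilt.py
```

```text
{'clock': 14.617, 'position': [0.581, -0.183, 0.063], 'tool_rot': [-3.141, -0.0, 1.779], 'force': [0.112, -0.307, 0.023], 'grip_width': 0.03, 'finger_force': 2.321, 'qpos': [-0.053, 0.714, 0.392, 1.767, -0.382, 0.737, 0.747]}
bottle_center 0.63 283 364 197 306
bottle 0.77 283 365 196 307
bottle 0.39 310 325 343 346
bottle_center [[321.0, 251.0]]
bottle [[324.0, 227.0]]
bottle_cap [[323.0, 270.0]]
cap z if at s=0 0.10433492408023237
bottle [-0.0174  0.0119] tilt from vertical -10.7
bottle [0.0558 0.1787] tilt from vertical 143.1
bottle_center [-0.0103  0.065 ] tilt from vertical -14.6
bottle_center [0.0266 0.134 ] tilt from vertical 138.1
```

```bash
cat > up.py <<'E'
from h import *
def near(p): return abs(p[0]-.59)<.06 and -.40<p[1]<-.02
for n in ['top','scene','wrist']:
    f=bot.grab_frame(n); pl=wplane if n=='wrist' else plane
    for l,z in [('bottle_cap',.0975),('bottle_center',.057),('bottle',.004),('neighbour_1',.004)]:
        Q=[(round(r['conf'],2),pl(f,r['position'],z).round(3)[:2].tolist()) for r in bot.spot_point(f,l)]
        print(n,l,[q for q in Q if near(q[1])])
E
python3 up.py
```

```text
top bottle_cap []
top bottle_center []
top bottle []
top neighbour_1 [(0.9, [0.593, -0.33]), (0.8, [0.59, -0.055]), (0.38, [0.584, -0.114])]
scene bottle_cap [(0.85, [0.577, -0.173])]
scene bottle_center [(0.61, [0.571, -0.203])]
scene bottle [(0.71, [0.571, -0.204])]
scene neighbour_1 [(0.97, [0.582, -0.111]), (0.78, [0.604, -0.358]), (0.76, [0.579, -0.057])]
wrist bottle_cap [(0.8, [0.579, -0.188])]
wrist bottle_center [(0.8, [0.582, -0.196])]
wrist bottle [(0.81, [0.584, -0.204])]
wrist neighbour_1 [(0.72, [0.584, -0.061]), (0.61, [0.581, -0.111]), (0.52, [0.593, -0.244]), (0.51, [0.601, -0.353])]
```

The bottle leans about 10° the other way and hangs a few mm off the floor. I'll carry it to the gap centre with a slightly firmer grip and square it with the tray, then lower it with the light grip so the floor levels it.

>>> carry_out([
  [[0,0,-0.003,0],[0,0,-0.005,0],[-0.008,0,-0.005,1],[-0.016,0,-0.005,2],[-0.024,0.001,-0.005,3],[-0.032,0.001,-0.005,4],[-0.04,0.002,-0.005,5],[-0.049,0.002,-0.005,6],[-0.049,0.002,-0.005,6],[-0.049,0.002,-0.005,6]],
], grip=0.0294)

```text
clock: 16.65
position: [0.5927, -0.2317, 0.0677]
tool_rot: [-3.141, 0.0, 1.673]
force: [0.1, -0.2, -2.5]
grip_width: 0.0298
finger_force: 9.0
```

>>> carry_out([
  [[0,0,0,0],[0,0,0.003,0],[0,0,0.005,0],[0,0,0.007,0],[0,0,0.009,0],[0,0,0.01,0],[0,0,0.011,0],[0,0,0.011,0]],
], grip=0.0298)

```text
clock: 17.32
position: [0.5932, -0.2312, 0.0571]
tool_rot: [3.141, 0.001, 1.674]
force: [0.4, -1.7, 3.8]
grip_width: 0.0295
finger_force: 4.1
```

```bash
python3 up.py; python3 tilt.py
```

```text
top bottle_cap []
top bottle_center []
top bottle []
top neighbour_1 [(0.65, [0.598, -0.349]), (0.59, [0.592, -0.052]), (0.58, [0.58, -0.119])]
scene bottle_cap [(0.65, [0.593, -0.226])]
scene bottle_center [(0.72, [0.632, -0.328]), (0.57, [0.582, -0.257])]
scene bottle [(0.65, [0.585, -0.256])]
scene neighbour_1 [(0.82, [0.597, -0.359]), (0.66, [0.574, -0.053]), (0.65, [0.585, -0.114])]
wrist bottle_cap [(0.68, [0.591, -0.237])]
wrist bottle_center [(0.81, [0.593, -0.244])]
wrist bottle [(0.66, [0.594, -0.25])]
wrist neighbour_1 [(0.57, [0.601, -0.355]), (0.57, [0.584, -0.112])]
{'clock': 18.067, 'position': [0.593, -0.231, 0.057], 'tool_rot': [3.141, 0.0, 1.674], 'force': [1.22, -0.606, 5.815], 'grip_width': 0.03, 'finger_force': 4.203, 'qpos': [0.012, 0.762, 0.413, 1.693, -0.408, 0.773, 0.723]}
bottle_center 0.77 281 366 198 315
bottle 0.77 281 366 197 315
bottle_center [[323.0, 252.0]]
bottle [[323.0, 229.0]]
bottle_cap [[321.0, 279.0]]
cap z if at s=0 0.10618617034786364
bottle [-0.0162  0.0138] tilt from vertical -9.9
bottle [0.0581 0.1794] tilt from vertical 141.5
bottle_center [-0.0076  0.0662] tilt from vertical -10.8
bottle_center [0.0291 0.134 ] tilt from vertical 133.7
```

>>> carry_out([
  [[-0.003,0,0,0],[-0.006,0,0,0],[-0.009,0,0,0],[-0.012,0,0.0005,0],[-0.015,0,0.001,0],[-0.017,0,0.001,0],[-0.017,0,0.001,0],[-0.017,0,0.001,0]],
])

```text
clock: 19.18
position: [0.5945, -0.2481, 0.0558]
tool_rot: [-3.141, -0.0, 1.673]
force: [-0.9, -0.8, -2.3]
grip_width: 0.0299
finger_force: 3.7
```

```bash
python3 up.py; python3 tilt.py
```

```text
top bottle_cap []
top bottle_center []
top bottle []
top neighbour_1 [(0.74, [0.582, -0.056])]
scene bottle_cap [(0.73, [0.598, -0.243])]
scene bottle_center [(0.85, [0.594, -0.261]), (0.39, [0.62, -0.099])]
scene bottle [(0.88, [0.584, -0.258])]
scene neighbour_1 [(0.91, [0.603, -0.356]), (0.7, [0.586, -0.118]), (0.65, [0.574, -0.061])]
wrist bottle_cap [(0.61, [0.594, -0.252])]
wrist bottle_center [(0.97, [0.594, -0.253])]
wrist bottle [(0.78, [0.595, -0.253])]
wrist neighbour_1 [(0.79, [0.602, -0.355]), (0.73, [0.583, -0.113])]
{'clock': 19.933, 'position': [0.595, -0.248, 0.056], 'tool_rot': [3.142, 0.0, 1.674], 'force': [0.347, 0.34, -1.732], 'grip_width': 0.03, 'finger_force': 3.725, 'qpos': [0.041, 0.773, 0.412, 1.671, -0.407, 0.783, 0.743]}
bottle_center 0.78 281 366 184 315
bottle_center 0.7 283 377 0 53
bottle 0.66 282 366 185 315
bottle_center [[322.0, 243.0], [325.0, 213.0]]
bottle [[323.0, 213.0]]
bottle_cap [[321.0, 275.0]]
cap z if at s=0 0.10148370538112267
bottle [-0.0049  0.0081] tilt from vertical -3.0
bottle [0.0592 0.1736] tilt from vertical 140.6
bottle_center [-0.0036  0.0605] tilt from vertical -5.0
bottle_center [0.0301 0.1276] tilt from vertical 130.9
```

It's upright to within about 3° and hanging. I'll shift it 19 mm to the middle of the gap and set it down.

>>> carry_out([
  [[0.005,0,-0.002,0],[0.01,0,-0.002,0],[0.015,0,-0.002,0],[0.019,0,-0.002,0],[0.019,0,-0.002,0],[0.019,0,0,0],[0.019,0,0.001,0],[0.019,0,0.002,0],[0.019,0,0.003,0],[0.019,0,0.004,0],[0.019,0,0.004,0]],
])

```text
clock: 21.3
position: [0.593, -0.2298, 0.0522]
tool_rot: [3.141, 0.001, 1.673]
force: [0.9, -1.1, 3.1]
grip_width: 0.0301
finger_force: 4.2
```

```bash
python3 tilt.py
```

```text
{'clock': 21.3, 'position': [0.593, -0.23, 0.052], 'tool_rot': [3.141, 0.001, 1.673], 'force': [0.93, -1.05, 3.148], 'grip_width': 0.03, 'finger_force': 4.227, 'qpos': [0.012, 0.767, 0.41, 1.697, -0.412, 0.762, 0.723]}
bottle_center 0.94 280 367 185 321
bottle 0.57 280 367 186 321
bottle 0.49 242 403 0 341
bottle_center [[319.0, 247.0]]
bottle [[324.0, 213.0]]
bottle_cap [[321.0, 282.0]]
cap z if at s=0 0.10425776114664186
bottle [-0.0027  0.0106] tilt from vertical -1.7
bottle [0.0612 0.1749] tilt from vertical 139.1
bottle_center [-0.0026  0.0637] tilt from vertical -3.7
bottle_center [0.0315 0.1295] tilt from vertical 128.7
```

Standing on the floor (3 N contact). I'll open a little and then retreat upwards.

>>> carry_out([
  [[0,0,0,0],[0,0,0,0],[0,0,0,0],[0,0,0,0],[0,0,0,0]],
], grip=0.034)

```text
clock: 22.17
position: [0.5926, -0.229, 0.0517]
tool_rot: [-3.141, -0.0, 1.674]
force: [0.5, 0.7, 0.4]
grip_width: 0.0341
finger_force: 0.0
```

>>> carry_out([
  [[0,0,0,0],[0,0,0,0],[0,0,-0.01,0],[0,0,-0.03,0],[0,0,-0.06,0],[0,0,-0.1,0],[0,0,-0.14,0],[0,0,-0.17,0],[0,0,-0.17,0],[0,0,-0.17,0]],
], grip=0.06)

```text
clock: 23.0
position: [0.5933, -0.2293, 0.2243]
tool_rot: [3.138, 0.001, 1.674]
force: [-0.5, -0.4, -0.3]
grip_width: 0.06
finger_force: 0.0
```

```bash
python3 up.py; python3 - <<'E'
from h import *
s=st(); f=bot.grab_frame('wrist'); t=bot.grab_frame('top'); save(t,'t9.png')
a=f['pixels'][0:340,150:490]; b=cv2.resize(t['pixels'][130:230,190:310],None,fx=3.4,fy=3.4,interpolation=cv2.INTER_CUBIC)
cv2.imwrite('pics/w8.png',np.hstack([a,b])[:,:,::-1])
for l,z in [('lid_hinge',.11),('lid_bar',.12)]:
    for r in bot.spot_point(t,l): print(l,round(r['conf'],2),plane(t,r['position'],z).round(3))
E
```

```text
top bottle_cap []
top bottle_center []
top bottle []
top neighbour_1 [(0.76, [0.579, -0.122]), (0.57, [0.587, -0.057])]
scene bottle_cap [(0.69, [0.589, -0.238])]
scene bottle_center [(0.93, [0.59, -0.24])]
scene bottle [(0.65, [0.582, -0.235])]
scene neighbour_1 [(0.91, [0.591, -0.118]), (0.68, [0.581, -0.048]), (0.66, [0.599, -0.212]), (0.6, [0.609, -0.353])]
wrist bottle_cap [(0.97, [0.592, -0.233])]
wrist bottle_center [(0.78, [0.59, -0.239])]
wrist bottle [(0.6, [0.592, -0.238])]
wrist neighbour_1 [(0.88, [0.606, -0.35]), (0.82, [0.584, -0.112])]
{'clock': 23.75, 'position': [0.593, -0.229, 0.222], 'tool_rot': [-3.142, 0.0, 1.674], 'force': [-0.269, 0.341, 1.049], 'grip_width': 0.06, 'finger_force': 0.0, 'qpos': [-0.056, 0.572, 0.516, 1.57, -0.308, 1.081, 0.64]}
lid_hinge 0.89 [0.699 0.26  0.11 ]
lid_hinge 0.46 [ 0.756 -0.105  0.11 ]
lid_bar 0.69 [ 0.574 -0.192  0.12 ]
lid_bar 0.6 [0.462 0.235 0.12 ]
```

View pics/w8.png

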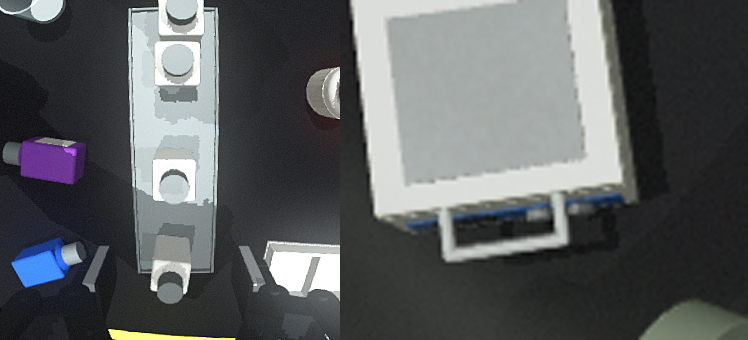

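The bottle stands upright mid-gap at (173,175) in the crop, and its neighbours at (178,62) and (170,260) are undisturbed. The lid bar shows at (445–568, 250) on the right, i.e. about (0.461, 0.234), yaw about 6.5°. I'll go above it.

>>> carry_out([
  [[0.474,-0.084,0,0],[0.474,-0.084,0,0],[0.474,-0.084,0,0],[0.474,-0.084,0,0],[0.474,-0.084,0,0],[0.474,-0.084,0,0],[0.474,-0.084,0,0],[0.474,-0.084,0,0],[0.474,-0.084,0,0],[0.474,-0.084,0,0],[0.474,-0.084,0,0],[0.474,-0.084,0,0]],
], grip=0.036)

```text
clock: 24.95
position: [0.4587, 0.2384, 0.2219]
tool_rot: [-3.141, -0.001, 1.678]
force: [-0.5, -0.4, -1.0]
grip_width: 0.0363
finger_force: 0.0
```

>>> carry_out([
  [[0,0,0,0],[0,0,0,0],[0,0,0,0]],
])

```text
clock: 25.2
position: [0.4607, 0.2332, 0.222]
tool_rot: [3.141, 0.0, 1.673]
force: [-0.0, -0.3, 0.3]
grip_width: 0.0363
finger_force: 0.0
```

```bash
cat > bar.py <<'E'
from h import *
s=st()
for i in range(2):
  f=bot.grab_frame('wrist')
  for l,z in [('lid_bar',.12),('lid_hinge',.11)]:
    for r in bot.spot_point(f,l):
        p=wplane(f,r['position'],z); print(l,round(r['conf'],2),np.round(r['position']),p.round(3),'tool shift',totool(p-s['position'],s).round(4))
f=bot.grab_frame('top')
for l,z in [('lid_bar',.12),('lid_hinge',.11)]:
    for r in bot.spot_point(f,l)[:2]: print('top',l,round(r['conf'],2),plane(f,r['position'],z).round(3))
E
python3 bar.py
```

```text
{'clock': 25.2, 'position': [0.461, 0.233, 0.222], 'tool_rot': [3.141, 0.0, 1.673], 'force': [-0.028, -0.255, 0.319], 'grip_width': 0.036, 'finger_force': 0.0, 'qpos': [-0.946, 0.357, 0.472, 1.88, -0.196, 0.95, -0.282]}
lid_bar 0.73 [327. 191.] [0.464 0.229 0.12 ] tool shift [-0.0042  0.0028  0.102 ]
lid_hinge 0.59 [538. 186.] [0.702 0.258 0.11 ] tool shift [-2.000e-04  2.421e-01  1.120e-01]
lid_bar 0.81 [325. 189.] [0.462 0.231 0.12 ] tool shift [-0.0026  0.001   0.102 ]
lid_hinge 0.83 [539. 185.] [0.704 0.258 0.11 ] tool shift [0.     0.2444 0.112 ]
top lid_bar 0.9 [0.462 0.239 0.12 ]
top lid_hinge 0.6 [ 0.573 -0.2    0.11 ]
top lid_hinge 0.56 [0.699 0.261 0.11 ]
```

>>> carry_out([
  [[0,0.001,0.03,0],[0,0.001,0.06,0],[0,0.001,0.085,0],[0,0.001,0.1,0],[0,0.001,0.112,0],[0,0.001,0.122,0],[0,0.001,0.13,0],[0,0.001,0.138,0],[0,0.001,0.144,0],[0,0.001,0.144,0]],
])

```text
clock: 26.48
position: [0.4612, 0.2338, 0.0771]
tool_rot: [-3.141, 0.0, 1.674]
force: [0.2, -0.2, -0.2]
grip_width: 0.0362
finger_force: 0.0
```

>>> carry_out([
  [[0,0,0,0],[0,0,0,0],[0,0,0,0],[0,0,0,0],[0,0,0,0],[0,0,0,0]],
], grip=0.002, grip_force=30)

```text
clock: 26.98
position: [0.4639, 0.2343, 0.079]
tool_rot: [3.137, -0.001, 1.673]
force: [11.1, 0.3, -2.9]
grip_width: 0.0108
finger_force: 31.0
```

Bar pinched (about 11 mm opening at 31 N). Next I'll lift along the hinge arc, 25° first.

>>> carry_out([
  [[0,0.003,-0.005,0],[0,0.004,-0.0125,0],[0,0.005,-0.021,0],[0,0.006,-0.0315,0],[0,0.008,-0.042,0],[0,0.011,-0.052,0],[0,0.014,-0.062,0],[0,0.021,-0.082,0],[0,0.025,-0.092,0],[0,0.03,-0.101,0],[0,0.03,-0.101,0],[0,0.03,-0.101,0]],
])

```text
clock: 27.98
position: [0.4894, 0.2373, 0.1799]
tool_rot: [-3.138, -0.001, 1.674]
force: [-16.0, 1.0, 5.5]
grip_width: 0.0111
finger_force: 30.6
```

```bash
python3 bar.py
```

```text
{'clock': 27.983, 'position': [0.489, 0.237, 0.18], 'tool_rot': [-3.138, -0.001, 1.674], 'force': [-16.036, 1.042, 5.475], 'grip_width': 0.011, 'finger_force': 30.559, 'qpos': [-0.884, 0.458, 0.444, 1.855, -0.25, 0.887, -0.217]}
lid_bar 0.77 [324. 273.] [0.496 0.172 0.12 ] tool shift [-0.0655 -0.      0.0598]
lid_hinge 0.78 [543. 196.] [0.703 0.261 0.11 ] tool shift [0.0019 0.2151 0.0692]
lid_bar 0.64 [321. 270.] [0.493 0.175 0.12 ] tool shift [-0.0625 -0.0025  0.0599]
lid_hinge 0.98 [542. 198.] [0.702 0.259 0.11 ] tool shift [-2.000e-04  2.141e-01  6.920e-02]
top lid_bar 0.81 [0.49  0.262 0.12 ]
top lid_hinge 0.65 [0.698 0.269 0.11 ]
```

>>> carry_out([
  [[0,0.002,-0.009,0],[0,0.0075,-0.018,0],[0,0.013,-0.027,0],[0,0.0195,-0.0355,0],[0,0.026,-0.044,0],[0,0.033,-0.052,0],[0,0.04,-0.0595,0],[0,0.048,-0.067,0],[0,0.056,-0.074,0],[0,0.064,-0.0805,0],[0,0.064,-0.0805,0],[0,0.064,-0.0805,0]],
])

```text
clock: 29.43
position: [0.5544, 0.2449, 0.2615]
tool_rot: [-3.141, -0.002, 1.675]
force: [-13.2, 4.8, 12.6]
grip_width: 0.0107
finger_force: 31.2
```

>>> carry_out([
  [[0,0,0,0],[0,0,0,0],[0,0,0,0],[0,0,0,0]],
])

```text
clock: 29.77
position: [0.554, 0.2448, 0.2613]
tool_rot: [-3.141, -0.002, 1.675]
force: [-12.5, 4.2, 12.3]
grip_width: 0.0106
finger_force: 31.1
```

```bash
python3 bar.py; python3 - <<'E'
from h import *
P=bot.observe()['position']; d=P-np.array([.4639,.2343,.079]); z=d[2]+.010
print('d',d.round(4),'angle by z',np.degrees(np.arcsin(z/.2422))-2.37,'by x',np.degrees(np.arccos((.242-np.hypot(d[0],d[1]))/.2422))-2.37)
f=bot.grab_frame('scene')
print([(round(r['conf'],2),np.round(r['position'])) for r in bot.spot_point(f,'lid_bar')])
K,T=f['K'],np.linalg.inv(f['pose'])
for dz in (0,.042):
  c=T@np.r_[P+[0,0,dz],1]; print((K@c[:3]/c[2])[:2].round())
E
```

```text
{'clock': 29.767, 'position': [0.554, 0.245, 0.261], 'tool_rot': [-3.141, -0.002, 1.675], 'force': [-12.505, 4.211, 12.275], 'grip_width': 0.011, 'finger_force': 31.137, 'qpos': [-0.833, 0.473, 0.471, 1.602, -0.234, 1.122, -0.2]}
lid_bar 0.79 [324. 272.] [0.567 0.13  0.12 ] tool shift [-0.1155  0.0006  0.141 ]
lid_hinge 0.86 [457. 179.] [0.706 0.256 0.11 ] tool shift [-0.0046  0.1519  0.1512]
lid_hinge 0.59 [359. 156.] [0.588 0.269 0.11 ] tool shift [0.0199 0.0368 0.1513]
lid_bar 0.88 [325. 272.] [0.567 0.13  0.12 ] tool shift [-0.1154  0.0011  0.141 ]
lid_hinge 0.87 [457. 174.] [0.705 0.262 0.11 ] tool shift [0.0008 0.1518 0.1512]
top lid_bar 0.64 [0.588 0.291 0.12 ]
top lid_bar 0.44 [ 0.578 -0.308  0.12 ]
top lid_hinge 0.71 [0.692 0.264 0.11 ]
d [0.0902 0.0105 0.1822] angle by z 50.16272045535037 by x 48.989502435441295
[(0.66, array([409., 200.]))]
[408. 206.]
[410. 195.]
```

```bash
python3 up.py | grep -v neigh; python3 -c "
from workcell import bot
print(bot.job_done())"
```

```text
top bottle_cap [(0.67, [0.585, -0.226]), (0.22, [0.583, -0.225])]
top bottle_center [(0.7, [0.588, -0.238])]
top bottle [(0.78, [0.586, -0.235])]
scene bottle_cap [(0.72, [0.585, -0.234])]
scene bottle_center []
scene bottle [(0.98, [0.584, -0.241])]
wrist bottle_cap []
wrist bottle_center []
wrist bottle []
the job is handed in; nothing more can be done
None
```

I handed the job in: the fallen bottle stands upright and released mid-gap between its neighbours, and the arm is still holding the warmer's lid at about 50° (49–50° from the arm's position).

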